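# Roll the cardboard tube to its display place

## Task

The cardboard poster tube lies on the near part of the grey felt mat and belongs on the orange band. With the fingertips pushing on its upper half only, roll it over the mat, away from you, until it lies wholly on the orange band, straight along it, and leave it there at rest. It has to roll, not skid, so that the red strip turns from its top round to the far side or underneath; do not lift it, and do not disturb the stamp, the tape roll or the ink pad near by.

Things in the scene. Friction and masses are not known exactly. Their poses are not given: they have to be found in the camera images.
- tube: loose closed cardboard tube lying on its side, 70 mm in diameter, 110 mm long, 0.10 to 0.21 kg, brown, white end caps, a blue ring near each end; a red strip (10x60 mm) runs along its top at the start. Origin at its middle on its axis, 35 mm above the mat. y runs along the tube; z points at the red strip (up at the start), x away from the robot at the start. Fingertips grip its surface well.
- mat: grey felt mat fixed on the table, left or right of the sticker racks, 200 mm (x) by 180 mm (y), 3 mm thick. Origin at the middle of its underside, x away from the robot, y to the left. The tube rolls on it square to its own axis, 35 mm a radian, without slipping; a fingertip on its top travels twice as far as its middle. A slow roll dies out within a few mm once the finger leaves.
- band: flat orange band on the mat, the tube's place, 90 mm wide (x) and 160 mm long (y), no height. Origin at its middle on the mat's top, 3 mm above the table. Its y axis runs along its length; the tube must end along it, its middle over the band's middle. Its middle lies 58 to 107 mm beyond the tube.
- stamp: black standing pocket stamp, 23x23 mm, 68 mm tall, loose, on the table just beyond the far edge of the mat. Origin under its middle. Leave alone.
- tape: round roll of patterned paper tape lying flat, 51 mm in diameter, 18 mm high, loose, on the table beyond the sticker racks. Origin under its middle. Leave alone.
- ink_pad: plain black ink pad, 69x76x20 mm, loose on the table beyond the sticker racks. Origin under its middle. Leave alone.
- card_box: clear box with a stack of printed cards, 129x156 mm, 84 mm high, fixed on the side of the racks where the mat is not. Origin under its middle. Not part of the work.

How it is judged:
By the outcome, as a careful person would: the job done as asked, in the order asked, and still so for the second after the job is handed in, with the robot touching nothing.
It also fails if it takes over 51 s, if anything falls off the work surface, if the arm or the gripper's body presses on something with over 40 N, if the wrist force passes 120 N, or if a joint passes its speed limit or range.

## Robot

A 6-joint arm with a two-finger parallel gripper is mounted at the origin on a cart in front of the work surface, level with it; the furniture and walls round the work are solid. World frame = base frame: x ahead of the robot, y to its left, z up, the work surface at z = 0. Lengths are in m, angles in degrees, forces in N, time in s.
With the tool pointing down it reaches from about 0.375 to 0.975 m from the base axis. Payload 3.8 kg.
Tool frame: the origin (TCP) lies on the centre line of the jaws, within the pads' length; the fingertips stand 14 mm ahead of it and the grasp point (between the pads) lies 5 mm behind it (r.tip_extent is the distance from the TCP to the fingertips, in m); z points along the fingers, y is the line along which they close (so a half turn about z gives the same grasp; the last joint's range is limited). The gripper opens to 85 mm and grips with 20 to 120 N. Pads are 22 mm wide; open, the fingers measure 114 mm over their backs; the gripper's body (76 mm by 85 mm) begins 54 mm behind the grasp point. The pads swing forward as they close: fully open they stand 13 mm farther back than shut.
Start: joints at [-74.708, 15.12, 91.902, -0, 72.978, -2.114], TCP at [0.202, -0.644, 0.245] pointing down, gripper open.
Joint ranges: [-150.88, 150.88], [-54.13, 125.18], [17.81, 147.31], [-75.09, 255.09], [0, 152.58], [-146.25, 146.25]. Speed limits (degrees/s): [147.25, 147.25, 180, 180, 180, 180].

## Interface

Orientations are given as [roll, pitch, yaw] about the fixed x, y, z axes, in that order (R = Rz(yaw) Ry(pitch) Rx(roll)).
In Python, from plant import r gives the robot as it stands.
- The arm moves only by the tool move_arm, never from a script. Its argument "series" is a list of rows, each a list of 7 numbers: the turn, a rotation vector about the tool's x, y, z in degrees, then the shift along the tool's x, y, z in m, then the opening, from -1 (shut) to 1 (fully open), so that 0 is half open. In form: [[ax, ay, az, x, y, z, fingers], ...]. A call has 1 to 12 rows; each row shifts and turns the commanded pose from where the row before left it, along the tool's axes as they then stand; what a row does not reach is not made up. A row lasts 1/8 s, in which the tool goes at most 62.5 mm and 10.7 degrees, less where a joint would pass 70% of its speed; a pose out of reach is approached as far as the arm can. A call with a gripper value outside its range is refused whole. The fingers move at their own pace and stop on an object; "newtons" is the grip in N (left out, the last holds). Time passes only in rows, so rows that do not move let the fingers close. It gives the time, the measured TCP pose, the force and the opening at its end, in the units of the state.
- r.observe(): the state, without advancing time (a new reading comes with each control period).
- r.grab_frame(name): name is "side" or "top" or "wrist"; returns a dict with "frame" (384x512x3 uint8, red, green, blue), "z_map" (384x512 float32, m along the optical axis (not along the pixel's ray), 0 where there is no reading), "fov_y" (degrees; the focal length in pixels is half the picture's height over the tangent of half this angle, whatever the lens; pixels are square), "cx", "cy" (the principal point, pixels), "pose" (4x4, takes a point from camera to world coordinates). Camera axes: x right, y up, looking along -z (the intrinsics and any distortion apply to the point x, -y, -z); pixel columns grow to the right and rows downward; lengths in m; the calibration is good to about 2 mm. A picture is of the moment at which its call begins.
- r.close_job(): hands the job in, once; it reports no verdict.
Trained networks look in a picture, given as the dict that the camera call returned (one of the last four; its "shot" number tells which), for a name from the list of things; names that differ only in an ending like _2 or _b are one class to them, and where a whole thing is asked for, a point or a joint stands for the part that bears it (a point fixed in the world has none). Each returns a list of dicts, best first, with "score" (0 to 1); they miss things now and then, are a little off and sometimes report something else, mostly with a low value. They report only what shows in the picture. A call takes as long as a camera call.
- r.search_frame(thing, picture): "location" ([x, y, z] in m, in the coordinates of the camera as it stood for that picture, good to about 4 mm: the middle of the surface that is visible of it).
- r.masks_of(thing, picture): "pixels" (384x512 bool, what is visible of it).
- r.spot_point(thing, picture): "location" ([x, y, z] in m, in the coordinates of the camera as it stood for that picture, good to about 4 mm: a listed point, or the origin of a listed thing).
The state is a dict: "time": time; "joints": joint angles; "joint_vel": joint speeds; "tau": joint torques, N m; "eef_pos": TCP position; "orientation": TCP orientation; "wrist_force": force on the tool from outside, world axes, zero at the start; "ft_torque": the same for the moment, N m; "width": finger opening in m.
Only numpy, scipy, OpenCV 4.12 (cv2) and the standard library are available. Lean on these libraries where they do the work, as an engineer would, in place of code of your own. Each camera call takes 0.05 s, during which the arm holds its last target. There are 200 camera calls.

## Working session

There is one attempt and no reset: what is moved stays moved. The work goes in short steps, Python scripts to look and compute and a tool call to move; the robot and the scene stay as the last step left them, time stands still between calls to the robot, and variables do not carry over. Pictures are saved under pics/ and viewed, on a budget of 10 in all, crops included, one or two more only if the job needs it, and the job is handed in when it is done.

Besides the shell and the picture viewer there is one more tool, called after "Emit:" in YAML: its name, and indented under it one key for each argument. move_arm: Moves the arm, as the interface text tells. Its arguments: {"type":"object","properties":{"series":{"type":"array"},"newtons":{"type":"number"}},"required":["series"]}

```bash
mkdir -p pics; cat > h.py <<'E'
from plant import r
import numpy as np, cv2
def w(p,l): return (p['pose']@np.r_[l,1])[:3]
def cloud(p):
    z=p['z_map']; f=192/np.tan(np.radians(p['fov_y']/2))
    v,u=np.mgrid[:384,:512]
    c=np.stack([(u-p['cx'])/f*z,-(v-p['cy'])/f*z,-z,np.ones_like(z)],-1)
    q=(c@p['pose'].T)[...,:3]; q[z==0]=np.nan
    return q
def save(p,n): cv2.imwrite('pics/'+n,p['frame'][...,::-1])
E
python3 - <<'E'
from h import *
o=r.observe(); print(o['time'],o['eef_pos'],o['orientation'],o['width'],r.tip_extent)
ims=[]
for c in('top','side'):
    p=r.grab_frame(c); ims.append(p['frame']); q=cloud(p)
    print(c,{k:p[k] for k in p if k not in('frame','z_map','pose')},p['pose'][:3,3].round(3))
    for t in('tube','band','mat','stamp','tape','ink_pad'):
        s=r.spot_point(t,p)[:1]; m=r.masks_of(t,p)[:1]
        print(t,[(w(p,a['location']).round(4),round(a['score'],2)) for a in s])
        if m:
            P=q[m[0]['pixels']];P=P[~np.isnan(P[:,0])]
            if len(P):print('   mask',len(P),np.percentile(P,[2,50,98],axis=0).round(3).tolist(),round(m[0]['score'],2), cv2.minAreaRect(P[:,:2].astype('f4')*1000))
cv2.imwrite('pics/a.png',cv2.resize(np.vstack(ims)[...,::-1],(448,600*1) if 0 else (400,600)))
cv2.imwrite('pics/top.png',ims[0][...,::-1])
E
```

```text
0.0 [ 0.20173667 -0.64340158  0.24392474] [-1.79868376e+02 -5.06393069e-03  1.74069036e+01] 0.08555756803099522 0.014
top {'fov_y': 57.462445284629375, 'cx': 252.08632454262306, 'cy': 190.8503675747892, 'shot': 1} [0.421 0.134 0.922]
tube [(array([0.4386, 0.3177, 0.0422]), 0.56)]
   mask 1370 [[0.402, 0.256, 0.034], [0.434, 0.309, 0.069], [0.469, 0.365, 0.076]] 0.55 ((435.51751708984375, 314.06268310546875), (70.36241149902344, 116.43870544433594), 4.225217342376709)
band [(array([0.5033, 0.3271, 0.0042]), 0.98)]
   mask 1858 [[0.465, 0.245, 0.001], [0.508, 0.323, 0.005], [0.548, 0.398, 0.009]] 0.64 ((503.5608825683594, 322.7347412109375), (90.12004852294922, 161.5926055908203), 4.645577430725098)
mat []
   mask 1896 [[0.39, 0.226, 0.001], [0.551, 0.305, 0.004], [0.589, 0.407, 0.008]] 0.84 ((489.7306213378906, 317.6449890136719), (200.47341918945312, 181.11325073242188), 4.616422176361084)
stamp [(array([ 6.065e-01,  3.264e-01, -3.000e-04]), 0.49)]
   mask 135 [[0.593, 0.313, 0.011], [0.601, 0.32, 0.066], [0.614, 0.333, 0.071]] 0.73 ((603.7614135742188, 322.7225036621094), (20.649810
[... 1102 characters left out ...]
]
   mask 4213 [[0.388, 0.234, -0.0], [0.45, 0.354, 0.003], [0.59, 0.413, 0.005]] 0.74 ((492.80621337890625, 318.1083984375), (207.44061279296875, 188.02853393554688), 5.070653438568115)
stamp [(array([0.6075, 0.3306, 0.0028]), 0.76)]
   mask 587 [[0.594, 0.32, 0.003], [0.597, 0.334, 0.041], [0.614, 0.339, 0.069]] 0.62 ((628.9594116210938, 307.14788818359375), (27.26950454711914, 95.70063018798828), 48.54536437988281)
tape [(array([0.5751, 0.0738, 0.0011]), 0.57)]
ink_pad [(array([0.5674, 0.1549, 0.0019]), 0.73)]
   mask 941 [[0.533, 0.128, -0.0], [0.565, 0.18, 0.019], [0.6, 0.199, 0.022]] 0.88 ((576.926513671875, 166.52731323242188), (73.03271484375, 144.35287475585938), 37.665523529052734)
```

View pics/top.png

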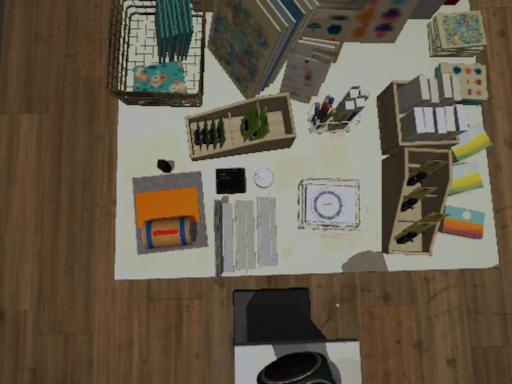

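```bash
cat >> h.py <<'E'
from scipy.spatial.transform import Rotation as R
def delta(pos,yaw):
    o=r.observe(); A=R.from_euler('xyz',o['orientation'],degrees=True); B=R.from_euler('xyz',[180,0,yaw],degrees=True)
    print('t',round(o['time'],2),'pos',np.round(o['eef_pos'],4),'F',np.round(o['wrist_force'],1))
    print('turn',(A.inv()*B).as_rotvec(degrees=True).round(2),'shift(tool now)',A.inv().apply(np.array(pos)-o['eef_pos']).round(4),'shift(tool after turn)',B.inv().apply(np.array(pos)-o['eef_pos']).round(4))
E
python3 - <<'E'
from h import *
delta([.50,-.10,.25],4.4); delta([.425,.314,.13],4.4)
E
```

```text
t 1.3 pos [ 0.2019 -0.6441  0.2453] F [ 0.4 -0.5 -0.3]
turn [ 0.   -0.   13.01] shift(tool now) [ 0.4472 -0.43   -0.0047] shift(tool after turn) [ 0.3389 -0.5196 -0.0047]
t 1.3 pos [ 0.2019 -0.6441  0.2453] F [ 0.4 -0.5 -0.3]
turn [ 0.   -0.   13.01] shift(tool now) [ 0.4995 -0.8475  0.1153] shift(tool after turn) [ 0.2959 -0.9381  0.1153]
```

```bash
python3 - <<'E'
from h import *
q=cloud(r.grab_frame('top')).reshape(-1,3);q=q[~np.isnan(q[:,0])]
P=[np.array([.2,-.64]),np.array([.45,-.1]),np.array([.42,.314])]
for a,b in zip(P,P[1:]):
    for s in np.linspace(0,1,6):
        c=a+s*(b-a); m=np.hypot(*(q[:,:2]-c).T)<.11
        print(c.round(2),np.percentile(q[m,2],99.5).round(3) if m.sum()>20 else None)
E
```

```text
[ 0.2  -0.64] -0.837
[ 0.25 -0.53] 0.005
[ 0.3  -0.42] 0.047
[ 0.35 -0.32] 0.155
[ 0.4  -0.21] 0.151
[ 0.45 -0.1 ] 0.085
[ 0.45 -0.1 ] 0.085
[ 0.44 -0.02] 0.09
[0.44 0.07] 0.091
[0.43 0.15] 0.131
[0.43 0.23] 0.131
[0.42 0.31] 0.076
```

Emit:
move_arm:
  series:
    - [0,0,6.5,0,0,-0.03,0]
    - [0,0,6.5,0,0,-0.03,0]
    - [0,0,0,0.034,-0.052,0,0]
    - [0,0,0,0.034,-0.052,0,0]
    - [0,0,0,0.034,-0.052,0,0]
    - [0,0,0,0.034,-0.052,0,0]
    - [0,0,0,0.034,-0.052,0,0]
    - [0,0,0,0.034,-0.052,0,0]
    - [0,0,0,0.034,-0.052,0,0]
    - [0,0,0,0.034,-0.052,0,0]
    - [0,0,0,0.034,-0.052,0,0]
    - [0,0,0,0.034,-0.052,0,0]

```text
time: 2.85
eef_pos: [0.5017, -0.0976, 0.3058]
orientation: [180.0, -0.1, 4.4]
wrist_force: [1.2, -0.4, 0.8]
width: 0.0426
```

```bash
python3 - <<'E'
from h import *
delta([.425,.314,.20],4.4)
E
```

```text
t 2.85 pos [ 0.5017 -0.0976  0.3058] F [ 1.2 -0.4  0.8]
turn [ 0.03 -0.07  0.01] shift(tool now) [-0.045  -0.4164  0.1055] shift(tool after turn) [-0.0449 -0.4163  0.1058]
```

Emit:
move_arm:
  series:
    - [0,0,0,-0.0056,-0.052,0,0]
    - [0,0,0,-0.0056,-0.052,0,0]
    - [0,0,0,-0.0056,-0.052,0,0]
    - [0,0,0,-0.0056,-0.052,0,0]
    - [0,0,0,-0.0056,-0.052,0,0]
    - [0,0,0,-0.0056,-0.052,0,0]
    - [0,0,0,-0.0056,-0.052,0,0]
    - [0,0,0,-0.0056,-0.052,0,0]
    - [0,0,0,0,0,0.05,0]
    - [0,0,0,0,0,0.05,0]
    - [0,0,0,0,0,0,0]

```text
time: 4.22
eef_pos: [0.4211, 0.31, 0.2008]
orientation: [179.7, 0.5, 4.4]
wrist_force: [0.3, -0.7, 1.3]
width: 0.0427
```

```bash
cat >> h.py <<'E'
def look(c,n=None):
    p=r.grab_frame(c); q=cloud(p)
    for t in('tube','band'):
        s=r.spot_point(t,p)[:1]; m=r.masks_of(t,p)[:1]
        print(c,t,[(w(p,a['location']).round(4),round(a['score'],2)) for a in s])
        if m:
            P=q[m[0]['pixels']];P=P[~np.isnan(P[:,0])]
            if len(P)>9:
                if t=='tube':
                    T=P[P[:,2]>.055]; print('  top part',cv2.minAreaRect(T[:,:2].astype('f4')*1000),'zmax',np.percentile(T[:,2],98).round(4))
                print('   mask',len(P),np.percentile(P,[1,50,99],axis=0).round(3).tolist(),cv2.minAreaRect(P[:,:2].astype('f4')*1000))
    if n: save(p,n)
E
python3 - <<'E'
from h import *
look('wrist','w1.png')
delta([.43,.3145,.10],4.4)
E
```

```text
wrist tube [(array([0.4369, 0.316 , 0.0362]), 0.66)]
  top part ((435.7295837402344, 315.04791259765625), (60.668731689453125, 112.68180084228516), 4.259952068328857) zmax 0.0731
   mask 9543 [[0.402, 0.26, 0.003], [0.442, 0.315, 0.068], [0.471, 0.37, 0.073]] ((427.22772216796875, 314.5968933105469), (86.3442611694336, 141.54148864746094), 3.8081228733062744)
wrist band [(array([ 5.033e-01,  3.261e-01, -5.000e-04]), 0.71)]
   mask 14158 [[0.46, 0.245, 0.001], [0.508, 0.324, 0.003], [0.549, 0.404, 0.004]] ((502.674560546875, 324.0216064453125), (90.56414794921875, 163.38992309570312), 4.713993549346924)
t 4.47 pos [0.4261 0.3127 0.2084] F [0.3 0.  0.7]
turn [-0.15 -0.26 -0.02] shift(tool now) [ 0.0035 -0.0012  0.1084] shift(tool after turn) [ 0.004  -0.0015  0.1084]
```

View pics/w1.png

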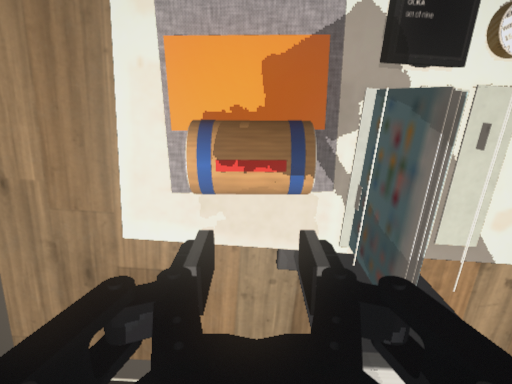

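Emit:
move_arm:
  series:
    - [0,0,0,0.002,-0.001,0.04,0]
    - [0,0,0,0,0,0.04,0]
    - [0,0,0,0,0,0.025,0]
    - [0,0,0,0,0,0.005,0]
    - [0,0,0,0,0,0,0]
    - [0,0,0,0,0,0,0]

```text
time: 5.22
eef_pos: [0.4278, 0.3139, 0.0974]
orientation: [-179.9, -0.2, 4.4]
wrist_force: [-0.1, -0.1, 0.4]
width: 0.0427
```

Emit:
move_arm:
  series:
    - [0,0,0,0,0,0.003,0]
    - [0,0,0,0,0,0,0]

```text
time: 5.48
eef_pos: [0.4264, 0.3131, 0.0926]
orientation: [-180.0, -0.0, 4.4]
wrist_force: [-0.2, 0.1, -0.8]
width: 0.0426
```

Emit:
move_arm:
  series:
    - [0,0,0,0,0,0.002,0]
    - [0,0,0,0,0,0,0]

```text
time: 5.72
eef_pos: [0.426, 0.3129, 0.09]
orientation: [180.0, 0.0, 4.4]
wrist_force: [-0.5, 0.7, 0.5]
width: 0.0426
```

Emit:
move_arm:
  series:
    - [0,0,0,0,0,0.002,0]
    - [0,0,0,0,0,0,0]

```text
time: 5.98
eef_pos: [0.4261, 0.3129, 0.088]
orientation: [180.0, 0.0, 4.4]
wrist_force: [0.4, -0.6, -0.3]
width: 0.0427
```

Emit:
move_arm:
  series:
    - [0,0,0,0,0,0.0015,0]
    - [0,0,0,0,0,0,0]

```text
time: 6.22
eef_pos: [0.4261, 0.3129, 0.0866]
orientation: [180.0, 0.0, 4.4]
wrist_force: [-0.8, 0.5, -0.6]
width: 0.0431
```

Emit:
move_arm:
  series:
    - [0,0,0,0,0,0.0015,0]
    - [0,0,0,0,0,0,0]

```text
time: 6.48
eef_pos: [0.4262, 0.313, 0.0852]
orientation: [180.0, 0.0, 4.4]
wrist_force: [-0.5, 0.2, 0.3]
width: 0.0429
```

Emit:
move_arm:
  series:
    - [0,0,0,0,0,0.0015,0]
    - [0,0,0,0,0,0,0]

```text
time: 6.72
eef_pos: [0.4272, 0.3132, 0.0849]
orientation: [-180.0, -0.1, 4.4]
wrist_force: [-0.1, -2.2, 5.5]
width: 0.0425
```

Emit:
move_arm:
  series:
    - [0,0,0,0,0,0.001,0]
    - [0,0,0,0,0,0,0]

```text
time: 6.98
eef_pos: [0.428, 0.3132, 0.0848]
orientation: [-180.0, -0.2, 4.4]
wrist_force: [0.0, -3.8, 9.2]
width: 0.0429
```

Emit:
move_arm:
  series:
    - [0,0,0,0,0,0.001,0]
    - [0,0,0,0,0,0,0]

```text
time: 7.22
eef_pos: [0.4288, 0.3134, 0.0848]
orientation: [-180.0, -0.3, 4.4]
wrist_force: [0.3, -4.9, 12.9]
width: 0.0428
```

Emit:
move_arm:
  series:
    - [0,0,0,0.003,0,0,0]
    - [0,0,0,0.003,0,0,0]
    - [0,0,0,0.003,0,0,0]
    - [0,0,0,0.003,0,0,0]
    - [0,0,0,0,0,0,0]

```text
time: 7.85
eef_pos: [0.4411, 0.3142, 0.0849]
orientation: [-180.0, -0.3, 4.4]
wrist_force: [0.5, -4.6, 13.9]
width: 0.0428
```

```bash
python3 - <<'E'
from h import *
look('side')
look('top')
E
```

```text
side tube [(array([0.4451, 0.3171, 0.0419]), 0.65)]
  top part ((442.224609375, 317.51177978515625), (60.306339263916016, 113.89705657958984), 2.7739853858947754) zmax 0.074
   mask 3323 [[0.407, 0.262, 0.004], [0.426, 0.352, 0.056], [0.472, 0.375, 0.074]] ((467.3555603027344, 284.5339660644531), (112.92372131347656, 183.48719787597656), 4.226552486419678)
side band []
   mask 1858 [[0.456, 0.257, 0.002], [0.519, 0.37, 0.004], [0.549, 0.405, 0.006]] ((503.46087646484375, 327.18914794921875), (91.241455078125, 158.0133514404297), 4.64005708694458)
top tube [(array([0.4434, 0.3178, 0.0413]), 0.97)]
  top part ((445.7657470703125, 279.33917236328125), (63.46269607543945, 68.944091796875), 2.444767475128174) zmax 0.174
   mask 487 [[0.41, 0.246, 0.003], [0.439, 0.276, 0.063], [0.479, 0.312, 0.179]] ((444.8016052246094, 282.7676696777344), (70.72819519042969, 75.38770294189453), 3.760164260864258)
top band [(array([0.5018, 0.3261, 0.0101]), 0.69)]
   mask 1077 [[0.465, 0.243, 0.001], [0.516, 0.292, 0.005], [0.55, 0.357, 0.009]] ((503.8453063964844, 300.72625732421875), (91.90983581542969, 116.84807586669922), 4.756168365478516)
```

Emit:
move_arm:
  series:
    - [0,0,0,0.003,0,0,0]
    - [0,0,0,0.003,0,0,0]
    - [0,0,0,0.003,0,0,0]
    - [0,0,0,0.003,0,0,0]
    - [0,0,0,0.003,0,0,0]
    - [0,0,0,0.003,0,0,0]
    - [0,0,0,0,0,0,0]
    - [0,0,0,0,0,-0.004,0]
    - [0,0,0,0,0,-0.016,0]
    - [0,0,0,0,0,0,0]

```text
time: 9.6
eef_pos: [0.4572, 0.3161, 0.1034]
orientation: [-179.9, -0.2, 4.4]
wrist_force: [1.0, 0.4, 0.6]
width: 0.0424
```

```bash
python3 - <<'E'
from h import *
look('side');look('wrist','w2.png')
delta([.45,.315,.10],4.4)
E
```

```text
side tube [(array([0.4518, 0.3143, 0.0388]), 0.69)]
  top part ((450.8446960449219, 319.082275390625), (59.947444915771484, 111.8037338256836), 3.4888012409210205) zmax 0.0737
   mask 3450 [[0.415, 0.264, 0.011], [0.436, 0.345, 0.059], [0.476, 0.375, 0.074]] ((447.2634582519531, 303.06341552734375), (65.71907806396484, 146.561279296875), 0.4112096428871155)
side band [(array([0.5032, 0.3246, 0.0057]), 0.94)]
   mask 1701 [[0.456, 0.254, 0.002], [0.519, 0.373, 0.004], [0.552, 0.406, 0.006]] ((506.23394775390625, 326.0761413574219), (88.87789154052734, 162.49497985839844), 6.8762335777282715)
wrist tube [(array([0.4561, 0.3184, 0.0355]), 0.94)]
  top part ((453.3201599121094, 316.7162780761719), (58.24031448364258, 112.30632781982422), 3.856078863143921) zmax 0.0725
   mask 17455 [[0.427, 0.263, 0.037], [0.467, 0.317, 0.067], [0.488, 0.371, 0.073]] ((451.77313232421875, 331.3197326660156), (82.6494369506836, 149.2936553955078), 17.73552131652832)
wrist band [(array([5.045e-01, 3.241e-01, 2.000e-04]), 0.84)]
   mask 22472 [[0.464, 0.246, 0.001], [0.514, 0.326, 0.003], [0.55, 0.404, 0.004]] ((502.5947265625, 324.3343200683594), (91.06914520263672, 160.90834045410156), 4.880043029785156)
t 10.1 pos [0.456  0.3152 0.1015] F [ 0.1 -0.5 -0.5]
turn [0.01 0.03 0.01] shift(tool now) [-0.006  -0.0002  0.0015] shift(tool after turn) [-0.006  -0.0002  0.0015]
```

View pics/w2.png

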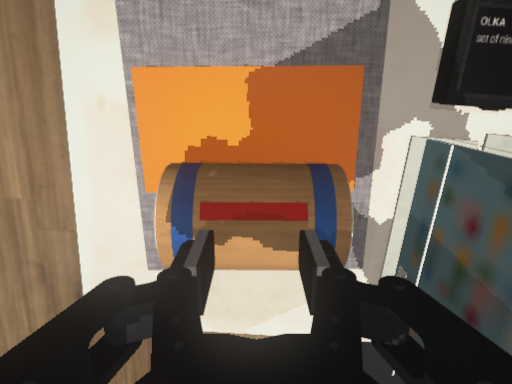

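Emit:
move_arm:
  series:
    - [0,0,0,-0.015,0,0,0]
    - [0,0,0,0,0,0.014,0]
    - [0,0,0,0,0,0.003,0]
    - [0,0,0,0,0,0.003,0]
    - [0,0,0,0,0,0,0]

```text
time: 10.72
eef_pos: [0.4437, 0.3142, 0.0846]
orientation: [180.0, -0.3, 4.5]
wrist_force: [-0.6, -7.4, 15.9]
width: 0.0425
```

Emit:
move_arm:
  series:
    - [0,0,0,0.003,0,0,0]
    - [0,0,0,0.004,0,0,0]
    - [0,0,0,0.004,0,0,0]
    - [0,0,0,0.004,0,0,0]
    - [0,0,0,0.004,0,0,0]
    - [0,0,0,0.004,0,0,0]
    - [0,0,0,0.004,0,0,0]
    - [0,0,0,0.003,0,0,0]
    - [0,0,0,0.003,0,0,0]
    - [0,0,0,0,0,0,0]
    - [0,0,0,0,0,-0.004,0]
    - [0,0,0,0,0,-0.016,0]

```text
time: 12.22
eef_pos: [0.4727, 0.3159, 0.1005]
orientation: [179.9, 0.2, 4.4]
wrist_force: [-0.2, 1.0, -0.3]
width: 0.0432
```

```bash
python3 - <<'E'
from h import *
look('side');look('wrist')
delta([.47,.315,.10],4.4)
E
```

```text
side tube [(array([0.4696, 0.3172, 0.0406]), 0.97)]
  top part ((468.0355224609375, 320.5496826171875), (59.40269088745117, 112.41998291015625), 2.104861259460449) zmax 0.0738
   mask 3421 [[0.433, 0.266, 0.01], [0.454, 0.347, 0.058], [0.496, 0.377, 0.074]] ((493.38934326171875, 321.3314514160156), (117.46968078613281, 114.45990753173828), 4.63979434967041)
side band [(array([ 0.5674,  0.1581, -0.0018]), 0.7)]
   mask 1179 [[0.455, 0.342, 0.002], [0.508, 0.384, 0.004], [0.546, 0.407, 0.015]] ((500.9593811035156, 369.4012756347656), (92.45844268798828, 76.26908111572266), 2.8700506687164307)
wrist tube [(array([0.4702, 0.3201, 0.0379]), 0.95)]
  top part ((471.9880065917969, 317.7920837402344), (59.091854095458984, 113.03703308105469), 4.003171443939209) zmax 0.0725
   mask 17554 [[0.446, 0.264, 0.036], [0.485, 0.319, 0.067], [0.506, 0.373, 0.073]] ((474.3039245605469, 307.5251159667969), (62.287845611572266, 133.85780334472656), 3.8896257877349854)
wrist band [(array([0.4729, 0.3212, 0.0339]), 0.39)]
   mask 16233 [[0.467, 0.246, 0.001], [0.522, 0.328, 0.003], [0.55, 0.404, 0.004]] ((502.7523193359375, 324.1891174316406), (90.04788970947266, 161.2064971923828), 5.192776203155518)
t 12.72 pos [0.4737 0.3165 0.1013] F [1.3 0.2 0.5]
turn [0.02 0.05 0.01] shift(tool now) [-0.0038  0.0012  0.0013] shift(tool after turn) [-0.0038  0.0012  0.0013]
```

Emit:
move_arm:
  series:
    - [0,0,0,-0.016,-0.001,0,0]
    - [0,0,0,0,0,0.014,0]
    - [0,0,0,0,0,0.003,0]
    - [0,0,0,0,0,0.003,0]
    - [0,0,0,0,0,0,0]

```text
time: 13.35
eef_pos: [0.4604, 0.3165, 0.0845]
orientation: [180.0, -0.3, 4.4]
wrist_force: [0.1, -4.5, 14.3]
width: 0.0424
```

Emit:
move_arm:
  series:
    - [0,0,0,0.003,0,0,0]
    - [0,0,0,0.004,0,0,0]
    - [0,0,0,0.004,0,0,0]
    - [0,0,0,0.004,0,0,0]
    - [0,0,0,0.004,0,0,0]
    - [0,0,0,0.004,0,0,0]
    - [0,0,0,0.004,0,0,0]
    - [0,0,0,0.003,0,0,0]
    - [0,0,0,0.003,0,0,0]
    - [0,0,0,0,0,0,0]
    - [0,0,0,0,0,-0.004,0]
    - [0,0,0,0,0,-0.016,0]

```text
time: 14.85
eef_pos: [0.4896, 0.3182, 0.1004]
orientation: [179.9, 0.2, 4.4]
wrist_force: [-0.3, 0.1, -0.3]
width: 0.0427
```

```bash
python3 - <<'E'
from h import *
look('side');look('wrist','w3.png')
delta([.49,.315,.10],4.4)
E
```

```text
side tube [(array([0.4882, 0.3188, 0.0406]), 0.61)]
  top part ((484.29022216796875, 320.5863037109375), (115.17503356933594, 59.13856506347656), 89.9587631225586) zmax 0.0739
   mask 3304 [[0.451, 0.267, 0.011], [0.471, 0.348, 0.058], [0.512, 0.378, 0.074]] ((488.2724914550781, 321.0978698730469), (70.91246795654297, 113.12435150146484), 4.338234901428223)
side band []
   mask 1305 [[0.455, 0.25, 0.002], [0.483, 0.38, 0.004], [0.544, 0.406, 0.006]] ((505.3406982421875, 326.0141296386719), (95.08443450927734, 158.93600463867188), 6.184513092041016)
wrist tube [(array([0.4911, 0.3219, 0.0387]), 0.64)]
  top part ((488.7086181640625, 319.0403747558594), (60.099021911621094, 113.0101318359375), 3.859541416168213) zmax 0.0727
   mask 18146 [[0.461, 0.265, 0.004], [0.503, 0.32, 0.067], [0.525, 0.374, 0.073]] ((473.7770690917969, 317.3365478515625), (99.19330596923828, 159.82614135742188), 4.198824405670166)
wrist band [(array([0.491 , 0.3194, 0.0381]), 0.41)]
   mask 10316 [[0.466, 0.247, 0.001], [0.53, 0.332, 0.003], [0.55, 0.405, 0.004]] ((502.2281188964844, 324.4669189453125), (90.45105743408203, 160.89669799804688), 4.9607253074646)
t 15.35 pos [0.4906 0.3189 0.1013] F [-0.2  1.  -0.1]
turn [0.02 0.04 0.01] shift(tool now) [-0.0009  0.0038  0.0013] shift(tool after turn) [-0.0009  0.0038  0.0013]
```

View pics/w3.png

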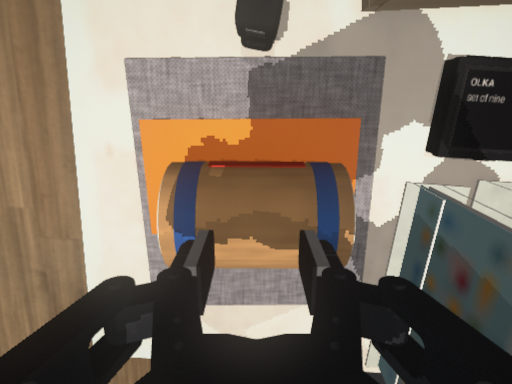

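Emit:
move_arm:
  series:
    - [0,0,0,-0.016,-0.001,0,0]
    - [0,0,0,0,0,0.014,0]
    - [0,0,0,0,0,0.003,0]
    - [0,0,0,0,0,0.003,0]
    - [0,0,0,0,0,0,0]

```text
time: 15.98
eef_pos: [0.477, 0.3187, 0.0843]
orientation: [180.0, -0.2, 4.4]
wrist_force: [0.0, -3.8, 12.7]
width: 0.0428
```

Emit:
move_arm:
  series:
    - [0,0,0,0.003,0,0,0]
    - [0,0,0,0.004,0,0,0]
    - [0,0,0,0.004,0,0,0]
    - [0,0,0,0.004,0,0,0]
    - [0,0,0,0.004,0,0,0]
    - [0,0,0,0.004,0,0,0]
    - [0,0,0,0.004,0,0,0]
    - [0,0,0,0.003,0,0,0]
    - [0,0,0,0.001,0,0,0]
    - [0,0,0,0,0,0,0]
    - [0,0,0,0,0,-0.004,0]
    - [0,0,0,0,0,-0.016,0]

```text
time: 17.48
eef_pos: [0.5045, 0.3204, 0.1005]
orientation: [179.9, 0.2, 4.4]
wrist_force: [0.2, 0.1, 0.2]
width: 0.0428
```

Emit:
move_arm:
  series:
    - [0,0,0,0,0,-0.05,0]
    - [0,0,0,-0.03,0,-0.05,0]
    - [0,0,0,-0.05,0,-0.02,0]
    - [0,0,0,-0.04,0,0,0]
    - [0,0,0,0,0,0,0]

```text
time: 18.1
eef_pos: [0.3838, 0.3117, 0.2223]
orientation: [-180.0, 0.0, 4.5]
wrist_force: [0.5, 0.5, 0.2]
width: 0.0425
```

```bash
python3 - <<'E'
from h import *
look('side','s4.png');look('wrist','w4.png');look('top')
a=cv2.imread('pics/s4.png');b=cv2.imread('pics/w4.png');cv2.imwrite('pics/c4.png',cv2.resize(np.hstack([a,b]),(800,300)))
delta([.49,.315,.10],4.4)
E
```

```text
side tube [(array([0.5018, 0.3238, 0.0059]), 0.71)]
  top part ((504.006103515625, 322.1894226074219), (61.41494369506836, 113.46466827392578), 2.3605921268463135) zmax 0.0739
   mask 3387 [[0.469, 0.266, 0.008], [0.488, 0.346, 0.057], [0.533, 0.379, 0.074]] ((536.5498657226562, 285.33953857421875), (127.14531707763672, 191.58309936523438), 4.148198127746582)
side band [(array([0.5   , 0.3208, 0.0068]), 0.6)]
   mask 1854 [[0.455, 0.247, 0.002], [0.48, 0.368, 0.004], [0.543, 0.405, 0.006]] ((504.19012451171875, 325.7693176269531), (92.98480224609375, 160.89093017578125), 4.239742279052734)
wrist tube [(array([0.5073, 0.3211, 0.0388]), 0.62)]
  top part ((504.3311767578125, 319.7560119628906), (60.659053802490234, 112.73192596435547), 4.2351250648498535) zmax 0.0728
   mask 10855 [[0.469, 0.265, 0.043], [0.502, 0.32, 0.068], [0.537, 0.374, 0.073]] ((503.9500427246094, 319.7333679199219), (69.1213150024414, 112.72010040283203), 4.20151424407959)
wrist band []
   mask 3891 [[0.453, 0.243, 0.001], [0.471, 0.353, 0.003], [0.549, 0.405, 0.038]] ((501.3266296386719, 324.333984375), (90.83985137939453, 161.5485382080078), 4.6508636474609375)
top tube [(array([0.5038, 0.3203, 0.0398]), 0.91)]
  top part ((505.33734130859375, 317.5110778808594), (62.84405517578125, 112.6969223022461), 3.774355173110962) zmax 0.0756
   mask 1363 [[0.47, 0.26, 0.006], [0.502, 0.314, 0.069], [0.539, 0.372, 0.076]] ((507.27764892578125, 327.07781982421875), (75.09162902832031, 134.1658935546875), 4.331701755523682)
top band [(array([0.5027, 0.3272, 0.0082]), 0.89)]
   mask 558 [[0.458, 0.241, 0.001], [0.479, 0.269, 0.005], [0.55, 0.401, 0.008]] ((502.7714538574219, 321.953369140625), (88.57135009765625, 159.84786987304688), 4.504651069641113)
t 18.85 pos [0.3863 0.3119 0.2217] F [ 0.3  0.5 -0.9]
turn [ 0.    0.01 -0.  ] shift(tool now) [0.1037 0.0048 0.1217] shift(tool after turn) [0.1036 0.0048 0.1217]
```

View pics/c4.png

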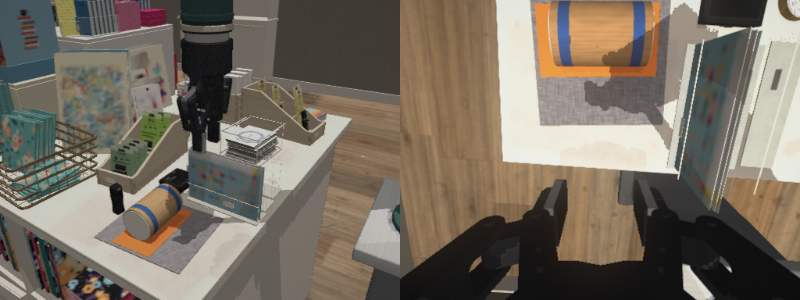

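```bash
python3 - <<'E'
from h import *
p=r.grab_frame('top')
for t in('tube','stamp','tape','ink_pad'):
    print(t,[w(p,a['location']).round(4) for a in r.spot_point(t,p)[:1]])
r.close_job()
E
```

```text
tube [array([0.5046, 0.3187, 0.0408])]
stamp [array([0.6084, 0.3255, 0.0029])]
tape [array([0.5712, 0.0745, 0.0073])]
ink_pad [array([5.659e-01, 1.552e-01, 2.000e-04])]
the job is handed in; nothing more can be done
```

The tube is on the orange band and the job is handed in, at about 19 s of the 51 s allowed. I rolled it about 68 mm in four strokes, with the half-open fingertips pressing lightly on its top (about 13–16 N). I then lifted the arm clear and drew it back.

- **Position:** The tube's middle is at about (0.504, 0.320), and the band's is at about (0.503, 0.324). That is about 1–2 mm off across the band and 4 mm off along it, so the tube lies wholly on the band.
- **Straightness:** The wrist camera puts the tube's angle at about 4.2° and the band's at 4.65°. The top and side views gave 3.8° and 2.4° for the tube. I take the side view to be least reliable, as it sees only part of the tube.
- **Rolling:** The tube moved about half the fingertip travel each stroke, as it should when rolling. The red strip was near the far side after the third stroke and out of sight from above at the end. I did not see its final position directly; by calculation it is about 111° round from the top, on the far side and slightly below.
- **At rest and neighbours:** The position readings I compared after the fingers left agreed to within 1–2 mm. The stamp, tape roll and ink pad read within about 2 mm of their starting places in plan, which is measuring noise. The tape roll's height read about 5 mm higher than at the start; nothing went near it, so I take that as noise too.

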